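# Eject the used test cartridge and stand it in the tray

## Robot

A 6-joint arm with a two-finger parallel gripper is mounted at the origin on the work surface. World frame = base frame: x ahead of the robot, y to its left, z up, the work surface at z = 0. Lengths are in m, angles in rad, forces in N, time in s.
With the tool pointing down it reaches from about 0.325 to 0.775 m from the base axis. Payload 9.3 kg.
Tool frame: the origin (TCP) lies on the centre line of the jaws, within the pads' length; the fingertips stand 25 mm ahead of it and the grasp point (between the pads) lies 6 mm ahead of it; z points along the fingers, y is the line along which they close (so a half turn about z gives the same grasp; the last joint's range is limited). The gripper opens to 85 mm and grips with 20 to 120 N. Pads are 22 mm wide; open, the fingers measure 114 mm over their backs; the gripper's body (76 mm by 85 mm) begins 54 mm behind the grasp point. The pads swing forward as they close: fully open they stand 13 mm farther back than shut.
Start: joints at [-0.153, 0.259, 0.021, 1.334, 0, 1.418], TCP at [0.55, -0, 0.256] pointing down, gripper open.
Joint ranges: [-3.04, 3.04], [-0.91, 1.82], [-1.04, 1.36], [-1.92, 1.95], [-1.52, 1.45], [-3.14, 3.14]. Speed limits (rad/s): [2.22, 2.22, 2.79, 3.14, 3.14, 3.14].

## Interface

Orientations are given as a unit quaternion [x, y, z, w].
In Python, from workcell import bot, kin, imaging, ticket, readout gives the robot as it stands. Calls block until the motion is done:
- bot.movep(position, orientation): joint-space move of the TCP to a pose.
- bot.move_l(position, orientation=None, speed=0.15): straight line of the TCP; orientation=None keeps the orientation; speed is the mean speed in m/s.
- bot.movej(angles): joint-space move.
- bot.set_gripper(opening, squeeze=None): finger opening in m; squeeze is the grip in N (None keeps the last); returns when the fingers have stopped.
- bot.dwell(seconds).
- kin.ik(position, orientation): joint angles nearest the present ones, or None.
- imaging.get_image(name): name is "scene" or "side" or "wrist"; returns (picture, depth): 384x512x3 uint8, blue, green, red; 384x512 float32, m along the optical axis (not along the pixel's ray), 0 where there is no reading.
- imaging.get_calibration(name): a dict with "fx", "fy", "cx", "cy" (pixels), "R" (3x3) and "t" (3): a world point X has camera coordinates R X + t; the wrist camera has in their place "mount" (4x4, takes a point from camera to tool coordinates, whose origin is the TCP and whose axes are the flange's). Camera axes: x right, y down, z forward; pixel columns grow to the right and rows downward; lengths in m; the calibration is good to about 2 mm. A picture is of the moment at which its call begins: read the wrist's pose just before it. get_calibration takes no time and is no camera call.
A pose or a line that the arm cannot do raises bot.MotionError and nothing moves.
- ticket.close_job(): hands the job in; it is judged then, once.
Readings, each from a call of its own:
- readout.current_time(): time.
- readout.current_joints(): joint angles.
- readout.current_dq(): joint speeds.
- readout.current_joint_torque(): joint torques, N m.
- readout.current_ee_pos(): TCP position.
- readout.current_eef_rot(): TCP orientation.
- readout.current_ft_force(): force on the tool from outside, world axes, zero at the start.
- readout.current_wrist_torque(): the same for the moment, N m.
- readout.current_gripper_width(): finger opening in m.
- readout.current_grip_force(): force on a finger pad.
Only numpy, scipy, OpenCV 4.12 (cv2) and the standard library are available. Lean on these libraries where they do the work, as an engineer would, in place of code of your own. Each camera call takes 0.05 s, during which the arm holds its last target. There are 200 camera calls.

## Task

Press the cartridge with the three round ports deeper into the white reader so that its push-push latch lets go, let it spring up on its own, then draw it out and stand it upright on the floor of the steel tray, in the free end, and let go. Leave the plain blank latched in the other well, and do not shove aside or tip the earlier cartridge in the tray, the jar or the beaker.

Things in the scene. Friction and masses are not known exactly. Their poses are not given: they have to be found in the camera images.
- dock: White reader dock fixed to the bench, 140 (x) x 196 (y) x 95 mm high; origin on its underside, 55 mm behind its front face, z up. Two wells open in its flat top, each 71 (x) x 45 (y) mm, centred at x = 0, y = +47 and -47 mm. A sprung carriage in each carries a loose block; latched, the block's top is about 1 mm proud of the dock's top (its origin 41 mm above the dock's).
- carriage_a (a joint): Height of the carriage in the well at y = -47 mm of the dock, m: about 0.001 latched, lower pressed deeper (hard stop -0.0085), 0.030 sprung up. Pressed beyond about -0.006 (6 to 12 N, more if fast) and let go, the push-push latch trips and it rises at about 0.1 m/s until its block stands 30 mm proud, loose. A shallower press leaves it latched; a full press from the top latches it again.
- carriage_b (a joint): The same for the carriage in the well at y = +47 mm of the dock; same latch, travel and force.
- cartridge: The used cartridge: a grey plastic block 68 (x) x 42 (y) x 55 mm high, about 100 g, with a row of three round black ports (15 mm across) along its flat top; origin at the centre of its underside, z up, long side along x. It starts latched in one of the dock's two wells (either one), with the dock's yaw.
- cartridge_top (a point): Centre of the top face of the used cartridge, 55 mm above its origin.
- blank: The plain blank: a block of the same size and grey plastic with a smooth top and no ports; origin at the centre of its underside. It starts latched in the other well and stays there.
- tray: Open steel tray fixed to the bench, 130 (x) x 230 (y) x 22 mm high, walls and floor 4 mm; origin at the centre of its underside, z up.
- tray_floor (a point): Centre of the tray's inner floor, 4 mm above its origin.
- spent: An earlier cartridge like the used one (68 x 42 x 55 mm, three ports), loose, already standing in one end of the tray, at y about -63 mm in the tray's frame; the other end is free. Origin at the centre of its underside.
- jar: Small amber jar standing loose, 48 mm across, 60 mm high, between dock and tray; origin at the centre of its underside.
- beaker: White plastic beaker standing loose, 64 mm across, 80 mm high, at the back; origin at the centre of its underside.
There are look-alikes about, which are no part of the job. Leave any brown, green or pink look-alike of the blank alone.

How it is judged:
By the outcome, as a careful person would: the job done as asked, in the order asked, and still so for the second after the job is handed in, with the robot touching nothing.
It also fails if it takes over 51 s, if anything falls off the work surface, if the arm or the gripper's body presses on something with over 40 N, if the wrist force passes 120 N, or if a joint passes its speed limit or range.

## Working session

There is one attempt and no reset: what is moved stays moved. The work goes in short steps, each a Python script; the robot and the scene stay as the last script left them, time stands still between calls to the robot, and variables do not carry over. Pictures are saved under pics/ and viewed, at most 10 in all, crops included, and the job is handed in when it is done.

```bash
mkdir -p pics
cat > h.py <<'E'
import numpy as np, cv2
from workcell import bot, kin, imaging, ticket, readout
def cloud(name):
    im,d=imaging.get_image(name); c=imaging.get_calibration(name)
    v,u=np.mgrid[:384,:512]
    P=np.stack([(u-c['cx'])/c['fx']*d,(v-c['cy'])/c['fy']*d,d],-1)
    W=(P-c['t'])@c['R']; W[d==0]=np.nan
    return im,W
E
python3 - <<'E'
from h import *
for n in("scene","side"):
    im,W=cloud(n); cv2.imwrite(f'pics/{n}0.png',im); np.savez(f'{n}0.npz',im=im,W=W)
    c=imaging.get_calibration(n); print(n,-c['R'].T@c['t'],c['fx'])
print(imaging.get_calibration('wrist')['mount'],readout.current_eef_rot(),readout.current_time())
E
```

```text
scene [ 1.32680275 -0.10912864  1.0157306 ] 464.1887341637049
side [ 0.40502947 -0.79435919  0.71934764] 437.20830247382764
[[ 7.41162227e-04 -9.65551628e-01 -2.60210502e-01  6.51861752e-02]
 [ 9.99998963e-01  1.03698659e-03 -9.99585460e-04 -2.25861539e-04]
 [ 1.23498617e-03 -2.60209491e-01  9.65551395e-01 -1.18010800e-01]
 [ 0.00000000e+00  0.00000000e+00  0.00000000e+00  1.00000000e+00]] [ 7.07092455e-01  7.07120844e-01 -3.62628807e-04 -4.90217635e-04] 0.1
```

View pics/scene0.png

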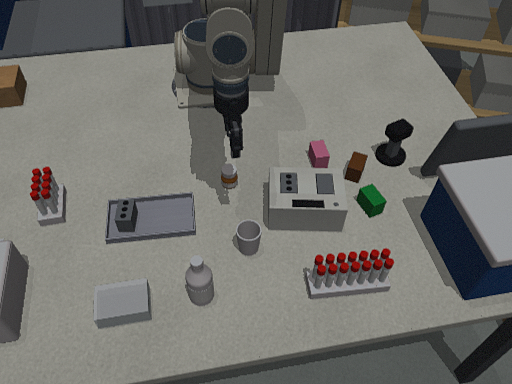

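View pics/side0.png

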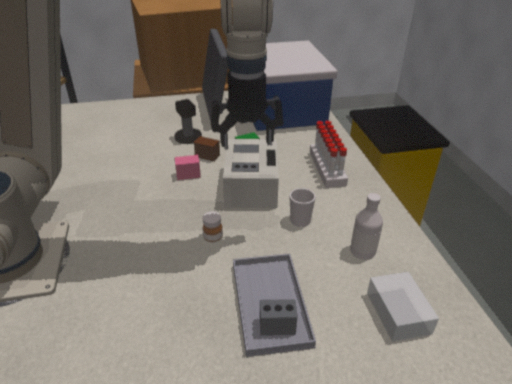

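The scene view shows the dock at about (307,198). Its two wells hold a three-port block at (289,182) and a smooth block at (325,184). The tray is at (150,217) with the spent cartridge at (126,214), so its free end is to the right (+y). The jar is at (229,175) and the beaker at (249,237). The pink, brown and green look-alikes are at (319,153), (356,167) and (372,200).

The three-port candidates are (289,182), in the dock, and (126,214), standing in the tray. The one in the dock is the used cartridge because it is latched. I'll confirm that in a crop and measure.

Run:
```python
from h import *
S={n:np.load(n+'0.npz') for n in('scene','side')}
cv2.imwrite('pics/crop.png',cv2.resize(S['scene']['im'][155:240,255:360],None,fx=6,fy=6,interpolation=cv2.INTER_CUBIC))
def at(n,u,v,r=2):
    return np.nanmedian(S[n]['W'][v-r:v+r+1,u-r:u+r+1].reshape(-1,3),0).round(4)
print('cart',at('scene',281,182),at('scene',297,182),'side',at('side',246,159,1));print('blank',at('scene',325,184),at('side',246,149,1))
print('spent',at('scene',126,200,1)); print('trayfloor',at('scene',168,215),at('side',270,283)); print('jar',at('scene',229,168),'beaker',at('scene',240,226,1))
def rect(n,box,zl,zh,extra=None):
    W=S[n]['W'];m=np.zeros(W.shape[:2],bool);x0,y0,x1,y1=box;m[y0:y1,x0:x1]=1
    m&=(W[...,2]>zl)&(W[...,2]<zh)
    if extra is not None:m&=extra(S[n]['im'])
    m=cv2.morphologyEx(m.astype(np.uint8),cv2.MORPH_OPEN,np.ones((2,2)))>0
    p=W[m][:,:2].astype(np.float32)
    (c,s,a)=cv2.minAreaRect(p*1000); print(n,box,len(p),'c',np.round(c,1),'size',np.round(s,1),'ang',round(a,2),'z',np.median(W[m][:,2]).round(4),'mean',p.mean(0).round(4))
dark=lambda im:im.max(2)<125
for n,b in(('scene',(255,155,360,240)),('side',(205,125,295,215))): rect(n,b,.085,.105)
rect('scene',(278,168,301,196),.085,.105,dark);rect('scene',(312,168,338,198),.085,.105,dark)
for n,b in(('scene',(100,190,205,245)),('side',(225,250,318,355))): rect(n,b,.017,.028); rect(n,b,.05,.066)
rect('scene',(218,160,242,192),.03,.08);rect('scene',(232,215,266,258),.03,.09)
```

```text
cart [0.5663 0.1258 0.0953] [0.5753 0.1667 0.0953] side [0.5801 0.176  0.0952]
blank [0.5952 0.2358 0.0966] [0.59   0.2251 0.0979]
spent [ 0.526  -0.2798  0.0597]
trayfloor [ 0.5536 -0.1792  0.0041] [ 0.5659 -0.1768  0.0039]
jar [0.4638 0.0034 0.0602] beaker [ 0.6684 -0.0014  0.0694]
scene (255, 155, 360, 240) 3315 c [616.8 242.3] size [143.2 310.7] ang 30.39 z nan mean [nan nan]
side (205, 125, 295, 215) 2178 c [614.3 225. ] size [450.  114.5] ang 70.5 z nan mean [nan nan]
scene (278, 168, 301, 196) 351 c [576.1 146. ] size [44.9 72.2] ang 76.86 z nan mean [nan nan]
scene (312, 168, 338, 198) 366 c [594.6 237.5] size [47.1 72. ] ang 79.55 z nan mean [nan nan]
scene (100, 190, 205, 245) 444 c [ 556.4 -222.1] size [229.2 132.3] ang 86.86 z nan mean [nan nan]
scene (100, 190, 205, 245) 391 c [ 541.3 -279.2] size [ 40.2 101.1] ang 79.35 z nan mean [nan nan]
side (225, 250, 318, 355) 883 c [ 605.8 -248.2] size [278.3 111.7] ang 57.53 z nan mean [nan nan]
side (225, 250, 318, 355) 760 c [ 577.6 -285.5] size [110.6  48.9] ang 38.32 z nan mean [nan nan]
scene (218, 160, 242, 192) 256 c [454.1  16.5] size [39.4 84.8] ang 48.91 z nan mean [nan nan]
scene (232, 215, 266, 258) 575 c [668.9  21.3] size [ 45.9 104.6] ang 61.39 z nan mean [nan nan]
```

View pics/crop.png

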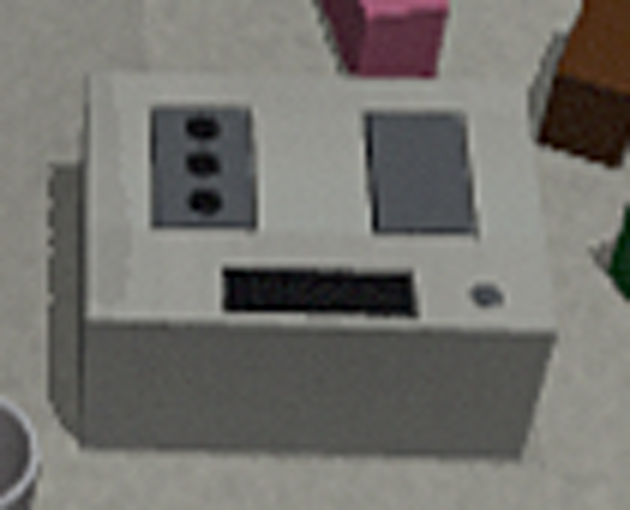

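The crop confirms it: three ports on the left block (crop (205,165)) and a smooth top on the right one (420,172). Next I take a wrist view over the dock for a refined second measurement.

```bash
cat >> h.py <<'E'
from scipy.spatial.transform import Rotation as Ro
def quat(yaw): return (Ro.from_euler('z',yaw,degrees=True)*Ro.from_quat([1,0,0,0])).as_quat()
def wcloud():
    p=np.array(readout.current_ee_pos()); R=Ro.from_quat(readout.current_eef_rot()).as_matrix()
    im,d=imaging.get_image('wrist'); c=imaging.get_calibration('wrist'); M=c['mount']
    v,u=np.mgrid[:384,:512]
    P=np.stack([(u-c['cx'])/c['fx']*d,(v-c['cy'])/c['fy']*d,d],-1)
    W=(P@M[:3,:3].T+M[:3,3])@R.T+p; W[d==0]=np.nan
    return im,W
def segs(im,W,sel,amin=300):
    n,l,st,_=cv2.connectedComponentsWithStats(sel.astype(np.uint8))
    for i in range(1,n):
        if st[i,4]<amin: continue
        p=W[l==i]; c,s,a=cv2.minAreaRect((p[:,:2]*1000).astype(np.float32))
        print('px',st[i,:5],'c',np.round(c,1),'size',np.round(s,1),'ang',round(a,2),'z',np.median(p[:,2]).round(4))
E
python3 - <<'E'
from h import *
q=quat(-11.5)
bot.movep([0.60,0.19,0.30],q)
im,W=wcloud(); cv2.imwrite('pics/w1.png',im); np.savez('w1.npz',im=im,W=W)
top=abs(np.nan_to_num(W[...,2])-.096)<.008
segs(im,W,top); print()
segs(im,W,top&(im.max(2)<130)); print(readout.current_time(),readout.current_joints())
E
```

```text
px [  172   119   181   121 20260] c [593.5 185. ] size [196.8 140.5] ang 77.96 z 0.0959

px [ 226  124   73   23 1543] c [645.7 173.8] size [79.2 23.7] ang 78.37 z 0.0965
px [ 201  165   42   61 2169] c [587.2 233.6] size [47.4 71.8] ang 78.04 z 0.097
px [ 281  166   42   59 2177] c [568.4 142.4] size [45.3 70.7] ang 77.89 z 0.0971
3.6333 [ 1.73320165e-01  3.93974367e-01  3.30536123e-01  1.50734121e+00
  1.04792259e-05 -2.76716931e+00]
```

View pics/w1.png

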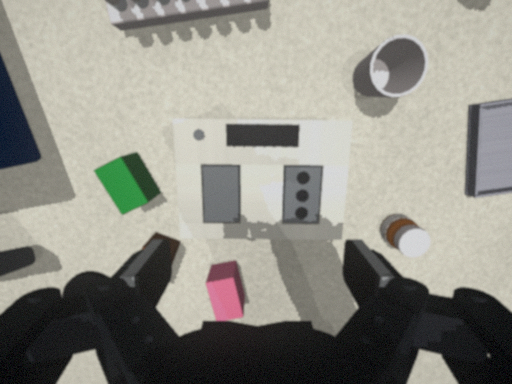

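The wrist view shows the blank at (221,194), the ported cartridge at (302,195), the jar at (408,237) and the beaker at (398,67). The scene and wrist measurements differ by about 7 mm in x, so I check with the side view and a second wrist pose above the cartridge.

Run:
```python
from h import *
for n in('scene','side'):
    D=np.load(n+'0.npz');im,W=D['im'],D['W']; z=np.nan_to_num(W[...,2]); print(n)
    top=abs(z-.0965)<.004; m=np.zeros_like(top)
    if n=='scene': m[160:235,262:350]=1
    else: m[135:185,220:285]=1
    segs(im,W,top&m,200); segs(im,W,top&m&(im.max(2)<125),60)
    z6=abs(z-.06)<.004; print('z6'); segs(im,W,z6,60)
bot.move_l([0.585,0.145,0.23],quat(-12))
im,W=wcloud(); cv2.imwrite('pics/w2.png',im); print('w2')
top=abs(np.nan_to_num(W[...,2])-.096)<.006
segs(im,W,top);segs(im,W,top&(im.max(2)<130)); print('z6'); segs(im,W,abs(np.nan_to_num(W[...,2])-.06)<.004,60)
D=np.load('w1.npz');print('w1 z6'); segs(D['im'],D['W'],abs(np.nan_to_num(D['W'][...,2])-.06)<.004,60)
print(readout.current_time(),readout.current_ee_pos(),readout.current_ft_force())
```

```text
scene
px [ 269  166   79   45 2989] c [596.7 187. ] size [196.5 144.7] ang 77.85 z 0.0956
px [280 172  18  22 329] c [570.6 145. ] size [43.9 73.8] ang 75.26 z 0.0965
px [315 173  20  22 339] c [591.6 235.9] size [46.  75.5] ang 78.6 z 0.0964
px [292 199  33   9 260] c [647.5 176.2] size [81. 29.] ang 76.16 z 0.096
z6
px [355 154  11  15  65] c [498.2 373.7] size [28.5 58.8] ang 70.59 z 0.057
px [221 163  16  13 146] c [465.9   1.2] size [41.6 43. ] ang 80.41 z 0.0603
px [115 199  20  22 342] c [ 555.9 -284.5] size [42.4 68.9] ang 80.54 z 0.0593
px [426 202  63  88 203] c [806.1 492.6] size [259.9  39.4] ang 8.36 z 0.0601
px [288 215  58   4 113] c [669.2 196.6] size [145.7   5.7] ang 77.98 z 0.0597
px [  9 253  13  73 118] c [ 737.4 -528.9] size [186.9   4.5] ang 0.41 z 0.0602
side
px [ 223  139   56   41 2032] c [595.3 185.7] size [200.3 139.9] ang 77.92 z 0.096
px [234 145  25   8 187] c [590.8 231.8] size [40.2 67. ] ang 80.63 z 0.0969
px [266 149  10  17 149] c [646.5 172.9] size [83.6 24.6] ang 77.26 z 0.0964
px [232 163  27   9 229] c [570.7 141.2] size [43.8 68.1] ang 78.08 z
[... 1054 characters left out ...]
02
px [339  34  26  51 107] c [680.9  37.8] size [47.8 12. ] ang 15.38 z 0.0602
px [387 244  40  35 957] c [465.1  -2.9] size [42.5 33.8] ang 31.9 z 0.0607
w1 z6
px [381  44  35  50 250] c [688.9   3. ] size [52.7 31.2] ang 8.97 z 0.0598
px [363  50  16  46  84] c [686.3  38.3] size [49.3 13.4] ang 2.13 z 0.0604
px [  0 133  12  36 159] c [688.9 490.1] size [ 7.3 42.3] ang 79.09 z 0.06
px [397 227  33  31 781] c [4.63e+02 2.00e-01] size [42.8 42.6] ang 25.76 z 0.0608
px [  0 254  14  21 118] c [543.6 551.9] size [ 9.  30.1] ang 85.52 z 0.0605
px [210 292  32  29 285] c [416. 273.] size [40.8 46.5] ang 88.72 z 0.0564
4.4 [0.58555001 0.14533729 0.23100075] [-0.21737     0.03033452  0.06971875]
```

All views agree: the cartridge top is at (0.569, 0.142, 0.097) with yaw −12°. Pressing now with closed fingers, in small steps and watching the force.

Run:
```python
from h import *
q=quat(-12); x,y=.569,.142
bot.set_gripper(0.0,30)
bot.move_l([x,y,.135],q,speed=.12)
f0=readout.current_ft_force()[2]; z=.127; zc=None
while z>.109:
    bot.move_l([x,y,z],speed=.03)
    f=readout.current_ft_force()[2]-f0; p=readout.current_ee_pos()[2]
    print(round(z,4),round(p,4),round(f,2))
    if zc is None and f>1.5: zc=p
    if f>22 or (zc and zc-p>.0082): break
    z-=.0015
bot.dwell(.1)
print('hold',readout.current_ee_pos(),readout.current_ft_force(),readout.current_time())
bot.move_l([x,y,.20],speed=.25)
bot.dwell(.2)
bot.move_l([.585,.145,.25],q)
im,W=wcloud(); cv2.imwrite('pics/w3.png',im)
z=np.nan_to_num(W[...,2]);segs(im,W,(abs(z-.126)<.008));segs(im,W,(abs(z-.096)<.006)&(im.max(2)<130)); print(readout.current_time())
```

```text
0.127 0.1269 0.65
0.1255 0.1255 1.08
0.124 0.1239 0.14
0.1225 0.1224 -0.17
0.121 0.1211 0.98
0.1195 0.1199 4.69
0.118 0.1185 5.59
0.1165 0.117 6.08
0.115 0.1155 5.72
0.1135 0.114 5.87
0.112 0.1126 7.59
0.1105 0.1115 10.28
hold [0.56908283 0.1420867  0.11153861] [-2.5562052  -0.2957982  10.60102036] 9.3833
px [ 239  173   48   70 2850] c [572.1 141.8] size [42.1 62.9] ang 77.9 z 0.1256
px [ 168  119   87   26 2216] c [645.8 174. ] size [78.7 22.6] ang 78.03 z 0.0965
px [142 168  49  67 939] c [588.6 235.2] size [44.3 69.8] ang 78.24 z 0.0967
10.6417
```

The latch tripped: the cartridge top is at 0.1256 and the blank is still at 0.0967. Grasping and drawing it out.

Run:
```python
from h import *
q=quat(-12); x,y=.570,.142
bot.set_gripper(0.066,35)
bot.move_l([x,y,.16],q,speed=.2)
bot.move_l([x,y,.1238],speed=.06)
print(readout.current_ft_force())
bot.set_gripper(0.03,35)
print(readout.current_gripper_width(),readout.current_grip_force(),readout.current_ft_force(),readout.current_ee_pos())
bot.move_l([x,y,.175],speed=.06); print(readout.current_ft_force())
bot.move_l([x,y,.26],speed=.2)
print(readout.current_gripper_width(),readout.current_ft_force(),readout.current_time())
bot.movep([.56,-.10,.26],quat(-3))
for n in('scene','side'):
    im,W=cloud(n); cv2.imwrite(f'pics/{n}1.png',im); z=np.nan_to_num(W[...,2]); m=np.zeros(z.shape,bool)
    if n=='scene': m[185:250,95:210]=1
    else: m[245:360,220:325]=1
    print(n);segs(im,W,m&(abs(z-.022)<.005),60);segs(im,W,m&(abs(z-.059)<.004),60)
    np.savez(n+'1.npz',im=im,W=W)
    P=W[m&(abs(z-.022)<.005)][:,:2]; c,s,a=cv2.minAreaRect((P*1000).astype(np.float32)); print('tray',c,s,a)
im,W=wcloud(); cv2.imwrite('pics/w4.png',im); cv2.imwrite('pics/both.png',np.hstack([cv2.imread('pics/side1.png')[:,:400],cv2.imread('pics/w4.png')[:,56:456]])); print(readout.current_time())
```

```text
[-0.03788096  0.53130677  0.74570777]
0.0414132229285207 42.340686321258545 [-0.43554794  0.01379972  2.95688007] [0.57022595 0.14204966 0.12428289]
[ 0.67938596 -0.4714312  -1.30288994]
0.04135370717402412 [ 0.19801914 -0.33799059 -1.58955912] 14.55
scene
px [105 192  90  48 487] c [ 555.4 -224.3] size [230.6 135.8] ang 87.36 z 0.0212
px [114 199  21  22 343] c [ 556.3 -284.1] size [42.8 68.5] ang 78.72 z 0.0593
tray (555.3837280273438, -224.29736328125) (230.60281372070312, 135.76698303222656) 87.35913848876953
side
px [233 253  83  98 779] c [ 554.6 -224.9] size [233.9 130.3] ang 86.85 z 0.0214
px [260 327  37   5 123] c [ 551.1 -306. ] size [ 5.5 67.9] ang 80.36 z 0.0221
px [260 299  38  21 698] c [ 554.4 -286. ] size [44.4 67.9] ang 79.82 z 0.0591
tray (554.6170043945312, -224.8687744140625) (233.9288787841797, 130.30929565429688) 86.84576416015625
19.3833
```

View pics/both.png

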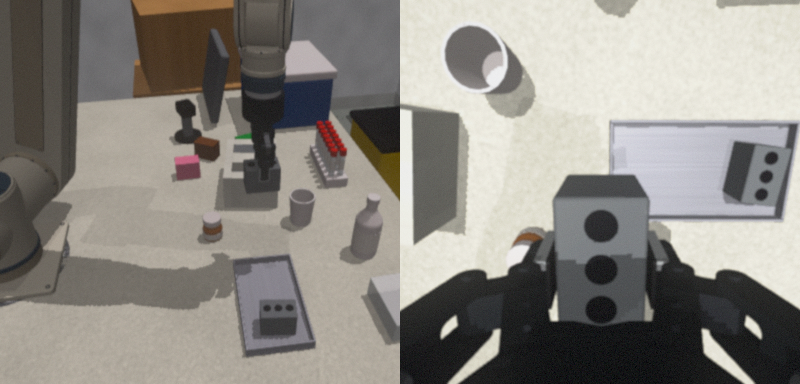

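The cartridge is held squarely: wrist crop (600,265), with the tray's free end at about (660,170). The tray centre is (0.555, −0.2245) with yaw −3°. Placing in the free end at (0.558, −0.161).

Run:
```python
from h import *
q=quat(-3); x,y=.558,-.161
bot.move_l([x,y,.22],q,speed=.2)
bot.move_l([x,y,.066],speed=.12)
bot.dwell(.2); f0=readout.current_ft_force()[2]; z=.062
while z>.051:
    bot.move_l([x,y,z],speed=.02); f=readout.current_ft_force()[2]-f0
    print(round(z,4),round(readout.current_ee_pos()[2],4),round(f,2))
    if f>2.5: break
    z-=.001
bot.set_gripper(.062); bot.dwell(.2)
bot.move_l([x,y,.13],speed=.1); bot.move_l([x,y+.04,.25],speed=.2); bot.movep([.50,.03,.28],q); bot.dwell(.3)
for n in('scene','side'):
    im,W=cloud(n); cv2.imwrite(f'pics/{n}2.png',im); z=np.nan_to_num(W[...,2]); m=np.zeros(z.shape,bool)
    if n=='scene': m[175:250,95:210]=1
    else: m[235:360,220:325]=1
    print(n);segs(im,W,m&(abs(z-.059)<.004),60)
print(readout.current_time())
```

```text
0.062 0.0618 0.25
0.061 0.061 -0.25
0.06 0.0599 -0.38
0.059 0.0589 -1.06
0.058 0.0584 4.96
scene
px [165 193  17  22 334] c [ 560.3 -159.5] size [42.2 70.3] ang 87.21 z 0.059
px [114 199  21  22 342] c [ 555.8 -284.2] size [41.7 68.9] ang 80.55 z 0.059
side
px [249 252  35  19 506] c [ 558.6 -160.8] size [45. 68.] ang 86.43 z 0.0591
px [260 299  38  20 698] c [ 554.7 -285.5] size [44.6 67.9] ang 79.12 z 0.059
26.1667
```

View pics/side2.png

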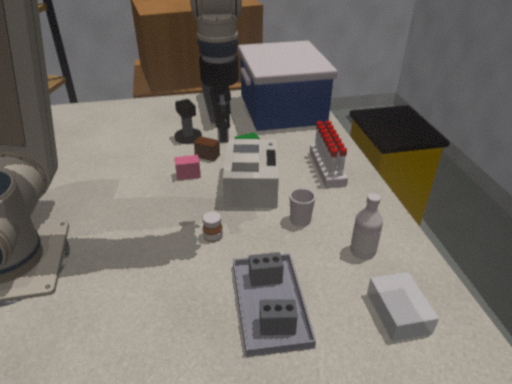

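View pics/scene2.png

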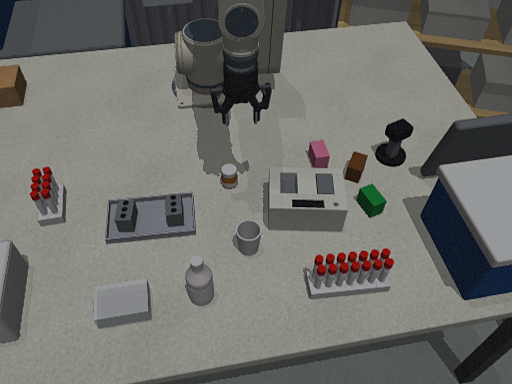

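The cartridge stands upright in the tray's free end: side view (265,268), scene view (174,208), top at z 0.059. The spent cartridge, jar and beaker are unmoved. The blank is still flush in its well at scene (325,184), and the other well is empty.

```bash
python3 -c "
from h import *
print(ticket.close_job())"
```

```text
the job is handed in; nothing more can be done
None
```

The job is handed in: the three-port cartridge was pressed, released, drawn out and stood upright in the tray's free end at about 26 s on the robot's clock, with the blank still latched and the earlier cartridge, jar and beaker unmoved.

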